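# Lay the block patterns on their blanks

## Robot

A 6-joint arm with a two-finger parallel gripper is mounted at the origin on the work surface. World frame = base frame: x ahead of the robot, y to its left, z up, the work surface at z = 0. Lengths are in mm, angles in rad, forces in N, time in s.
With the tool pointing down it reaches from about 150 to 775 mm from the base axis. Payload 6.1 kg.
Tool frame: the origin (TCP) lies at the very end of the fingers, on their centre line; the grasp point (between the pads) lies 19 mm behind it (arm.grasp_offset is the distance from the TCP to the grasp point, in mm); z points along the fingers, y is the line along which they close (so a half turn about z gives the same grasp; the last joint's range is limited). The gripper opens to 85 mm and grips with 20 to 120 N. Pads are 22 mm wide; open, the fingers measure 114 mm over their backs; the gripper's body (76 mm by 85 mm) begins 54 mm behind the grasp point. The pads swing forward as they close: fully open they stand 13 mm farther back than shut.
Start: joints at [-1.306, 0.126, -0.04, 1.405, 0, 1.571], TCP at [137.395, -506.686, 204.295] pointing down, gripper open.
Joint ranges: [-2.72, 2.72], [-0.95, 1.95], [-1.27, 1.35], [-1.78, 2.02], [-1.46, 1.47], [-3.14, 3.14]. Speed limits (rad/s): [2.39, 2.39, 3.01, 3.14, 3.14, 3.14].

## Interface

Orientations are given as a rotation vector (axis times angle).
In Python, from plant import observe, optics, order, nets, arm gives the robot as it stands.
- The arm moves only by the tool drive_tool, never from a script. Its argument "targets" is a list of rows, each a list of 7 numbers: the shift along the tool's x, y, z in m, then the turn, a rotation vector about the tool's x, y, z in degrees, then the finger opening in m, from 0 to 0.0854. In form: [[tx, ty, tz, rx, ry, rz, claw], ...]. A call has 1 to 5 rows; each row shifts and turns the commanded pose from where the row before left it, along the tool's axes as they then stand; what a row does not reach is not made up. A row lasts 1/12 s, in which the tool goes at most 41.7 mm and 7.16 degrees, less where a joint would pass 70% of its speed; a pose out of reach is approached as far as the arm can. A call with a gripper value outside its range is refused whole. The fingers move at their own pace and stop on an object; "newtons" is the grip in N (left out, the last holds). Time passes only in rows, so rows that do not move let the fingers close. It gives the time, the measured TCP pose, the force, the opening and the grip force at its end, in the units of the state.
- observe(): the state, without advancing time (a new reading comes with each control period).
- optics.grab_frame(name): name is "side" or "top" or "wrist"; returns the picture (384x512x3 uint8, red, green, blue); there is no depth.
- optics.camera_model(name): a dict with "vfov" (degrees; the focal length in pixels is half the picture's height over the tangent of half this angle, whatever the lens; pixels are square), "cx", "cy" (the principal point, pixels), "k1" (the pictures are not rectified: a ray, as slopes to the right and down, at radius r is drawn at 1 + k1 r^2 times it, then the intrinsics apply), "T" (4x4, takes a point from camera to world coordinates). Camera axes: x right, y down, z forward; pixel columns grow to the right and rows downward; lengths in mm; the calibration is good to about 2 mm. A picture is of the moment at which its call begins: read the wrist's pose just before it. camera_model takes no time and is no camera call; for the wrist camera it gives the pose at the moment of the call.
- order.sign_off(): hands the job in; it is judged then, once.
Trained networks look in the newest picture that a camera, given by its name, has taken for a name from the list of things; names that differ only in an ending like _2 or _b are one class to them, and where a whole thing is asked for, a point or a joint stands for the part that bears it (a point fixed in the world has none). Each returns a list of dicts, best first, with "p" (0 to 1); they miss things now and then, are a little off and sometimes report something else, mostly with a low value. They report only what shows in the picture. A call takes as long as a camera call. They do not tell look-alikes from the thing itself.
- nets.find_in(camera, query): "rect" ([left, top, width, height] in pixels, round what is visible of it).
- nets.regions_of(camera, query): "pixels" (384x512 bool, what is visible of it) and "rect" ([left, top, width, height] in pixels, round what is visible of it).
- nets.place_of(camera, query): "point" ([row, column] in pixels: a listed point, or the origin of a listed thing).
The state is a dict: "t": time; "joint_positions": joint angles; "qvel": joint speeds; "effort": joint torques, N m; "tcp_pos": TCP position; "orientation": TCP orientation; "wrist_force": force on the tool from outside, world axes, zero at the start; "moment": the same for the moment, N m; "width": finger opening in mm; "gripper_force": force on a finger pad.
Only numpy, scipy, OpenCV 4.12 (cv2) and the standard library are available. Lean on these libraries where they do the work, as an engineer would, in place of code of your own. Each camera call takes 0.05 s, during which the arm holds its last target. There are 200 camera calls.

## Task

Take the stack of oval rigging-block patterns apart and lay each one flat on the sawn ash blank of its own size (largest on largest, down to smallest on smallest), centred on the blank's pencil lines and lengthways along it, so that wood is left to trim all the way round. Leave the blanks lying where they are, and do not knock the bit case or the bar clamp about.

Things in the scene. Friction and masses are not known exactly. Their poses are not given: they have to be found in the camera images.
- pattern_a: the largest plywood pattern: flat oval plate 100 mm long, 68 mm wide, 15 mm thick; straight parallel sides mid-length, rounded ends, dark edges, dark pin hole mid-top. Origin: centre of the underside; x along the length, y across, z up. Starts on the MDF board, bottom of the stack of four.
- pattern_b: the second largest plywood pattern: flat oval plate 82 mm long, 56 mm wide, 15 mm thick; straight parallel sides mid-length, rounded ends, dark edges, dark pin hole mid-top. Origin: centre of the underside; x along the length, y across, z up. Starts loose in the stack, on the next larger pattern, under the next smaller.
- pattern_c: the second smallest plywood pattern: flat oval plate 64 mm long, 44 mm wide, 15 mm thick; straight parallel sides mid-length, rounded ends, dark edges, dark pin hole mid-top. Origin: centre of the underside; x along the length, y across, z up. Starts loose in the stack, on the next larger pattern, under the next smaller.
- pattern_d: the smallest plywood pattern: flat oval plate 46 mm long, 32 mm wide, 15 mm thick; straight parallel sides mid-length, rounded ends, dark edges, dark pin hole mid-top. Origin: centre of the underside; x along the length, y across, z up. Starts loose on top of the stack.
- blank_a: the largest pale ash blank: loose flat block 120 mm long, 88 mm wide, 22 mm thick, corners sawn off, pencilled centre lines on top; 10 mm larger all round than the largest pattern. Lies on the MDF board (top 18 mm above the bench). Origin: centre of the underside; x along the length, y across, z up (top face 22 mm above the origin).
- blank_b: the second largest pale ash blank: loose flat block 102 mm long, 76 mm wide, 22 mm thick, corners sawn off, pencilled centre lines on top; 10 mm larger all round than the second largest pattern. Lies on the MDF board (top 18 mm above the bench). Origin: centre of the underside; x along the length, y across, z up (top face 22 mm above the origin).
- blank_c: the second smallest pale ash blank: loose flat block 84 mm long, 64 mm wide, 22 mm thick, corners sawn off, pencilled centre lines on top; 10 mm larger all round than the second smallest pattern. Lies on the MDF board (top 18 mm above the bench). Origin: centre of the underside; x along the length, y across, z up (top face 22 mm above the origin).
- blank_d: the smallest pale ash blank: loose flat block 66 mm long, 52 mm wide, 22 mm thick, corners sawn off, pencilled centre lines on top; 10 mm larger all round than the smallest pattern. Lies on the MDF board (top 18 mm above the bench). Origin: centre of the underside; x along the length, y across, z up (top face 22 mm above the origin).
- bit_case: bystander: blue-grey plastic case of router bits with a clear lid, 120 x 85 x 38 mm, in the right far corner of the MDF board. Origin: centre of its underside.
- bar_clamp: bystander: steel bar clamp with a red handle, about 340 mm long overall, 100 mm wide and 25 mm high, lying on the bench to the left of the board. Origin: middle of its rail, on the bench.
Things that resemble listed ones, but are neither listed nor needed, are in the scene too. Leave any purple or red look-alike of the pattern_c alone.

How it is judged (in metres and radians):
At the end, for the whole second after the job is handed in: Each pattern lies flat (3.4 deg) on the blank of its own size, centres within 10 mm along and across the blank, lengths within 11 deg of parallel; every blank lies flat within 30 mm of its start; all released and at rest (x of pattern_a in the frame of blank_a between -0.01 and 0.01 m and y of pattern_a in the frame of blank_a between -0.01 and 0.01 m and z of pattern_a in the frame of blank_a between 0.019 and 0.026 m and angle between the x axis of pattern_a and the x axis of blank_a, either way round below 0.2 rad and angle between each of pattern_a, blank_a, pattern_b, blank_b, pattern_c, blank_c, pattern_d, blank_d's own z axis and vertical below 0.06 rad and distance of each of blank_a, blank_b, blank_c, blank_d from where it was at the start of the episode below 0.03 m and linear speed of each of pattern_a, blank_a, pattern_b, blank_b, pattern_c, blank_c, pattern_d, blank_d below 0.01 m/s and x of pattern_b in the frame of blank_b between -0.01 and 0.01 m and y of pattern_b in the frame of blank_b between -0.01 and 0.01 m and z of pattern_b in the frame of blank_b between 0.019 and 0.026 m and angle between the x axis of pattern_b and the x axis of blank_b, either way round below 0.2 rad and x of pattern_c in the frame of blank_c between -0.01 and 0.01 m and y of pattern_c in the frame of blank_c between -0.01 and 0.01 m and z of pattern_c in the frame of blank_c between 0.019 and 0.026 m and angle between the x axis of pattern_c and the x axis of blank_c, either way round below 0.2 rad and x of pattern_d in the frame of blank_d between -0.01 and 0.01 m and y of pattern_d in the frame of blank_d between -0.01 and 0.01 m and z of pattern_d in the frame of blank_d between 0.019 and 0.026 m and angle between the x axis of pattern_d and the x axis of blank_d, either way round below 0.2 rad); the robot touches nothing.
It fails at once if the case of bits is shoved more than 30 mm (distance of bit_case from where it was at the start of the episode above 0.03 m).
It fails at once if the bar clamp is shoved more than 30 mm (distance of bar_clamp from where it was at the start of the episode above 0.03 m).
It also fails if it takes over 93 s, if anything falls off the work surface, if the arm or the gripper's body presses on something with over 40 N, if the wrist force passes 120 N, or if a joint passes its speed limit or range.

## Working session

There is one attempt and no reset: what is moved stays moved. The work goes in short steps, Python scripts to look and compute and a tool call to move; the robot and the scene stay as the last step left them, time stands still between calls to the robot, and variables do not carry over. Pictures are saved under pics/ and viewed, at most 15 in all, crops included, and the job is handed in when it is done.

Besides the shell and the picture viewer there is one more tool, called after "Emit:" in YAML: its name, and indented under it one key for each argument. drive_tool: Moves the arm, as the interface text tells. Its arguments: {"type":"object","properties":{"targets":{"type":"array","items":{"type":"array","items":{"type":"number"}}},"newtons":{"type":"number"}},"required":["targets"]}

```bash
ls; mkdir -p pics; cat > h.py <<'E'
import numpy as np, cv2
from plant import observe, optics, order, nets, arm
from scipy.spatial.transform import Rotation as R
def K(m): 
    f=192/np.tan(np.radians(m["vfov"]/2)); return np.array([[f,0,m["cx"]],[0,f,m["cy"]],[0,0,1.]])
def unproj(m,uv,z):
    "pixels (col,row) -> world points on plane z"
    uv=np.array(uv,float).reshape(-1,1,2)
    s=cv2.undistortPoints(uv,K(m),np.array([m["k1"],0,0,0.])).reshape(-1,2)
    T=np.array(m["T"]); d=np.c_[s,np.ones(len(s))]@T[:3,:3].T; o=T[:3,3]
    return o+d*((z-o[2])/d[:,2])[:,None]
def proj(m,P):
    T=np.array(m["T"]); p=(np.array(P,float).reshape(-1,3)-T[:3,3])@T[:3,:3]
    s=p[:,:2]/p[:,2:]; r2=(s**2).sum(1,keepdims=True); s=s*(1+m["k1"]*r2)
    k=K(m); return s*k[0,0]+[k[0,2],k[1,2]]
def save(im,n,scale=1,crop=None):
    im=im[...,::-1]
    if crop: a,b,c,d=crop; im=im[b:d,a:c]
    cv2.imwrite("pics/"+n,cv2.resize(np.ascontiguousarray(im),None,fx=scale,fy=scale,interpolation=cv2.INTER_CUBIC))
E
python3 - <<'E'
from h import *
for n in ("top","side","wrist"):
    im=optics.grab_frame(n); np.save(n+".npy",im); save(im,n+"0.png",1.5)
    m=optics.camera_model(n); print(n,m["vfov"],m["cx"],m["cy"],m["k1"],np.round(m["T"],3).tolist())
s=observe(); print(s)
for q in ("pattern_a","blank_a"):
    for d in nets.regions_of("top",q): print(q,d["p"],d["rect"])
E
```

```text
pics
top 45.719790943666865 253.5855684466796 192.7123980563741 -0.18726207412045284 [[0.018, -0.973, 0.229, 374.161], [-1.0, -0.019, -0.002, 86.48], [0.006, -0.228, -0.974, 1353.214], [0.0, 0.0, 0.0, 1.0]]
side 55.810956820012564 253.77365088951018 195.52923503261448 -0.005834217611883368 [[0.901, -0.32, 0.294, 379.353], [-0.435, -0.666, 0.606, -428.138], [0.001, -0.674, -0.739, 754.852], [0.0, 0.0, 0.0, 1.0]]
wrist 58.47692603619902 253.0753721242097 198.14474250891118 -0.10194814297222528 [[0.261, -0.917, -0.302, 214.916], [-0.965, -0.248, -0.081, -485.627], [-0.001, 0.312, -0.95, 373.482], [0.0, 0.0, 0.0, 1.0]]
{'t': 0.15, 'joint_positions': array([-1.30599483e+00,  1.26281296e-01, -4.03409985e-02,  1.40542749e+00,
       -1.37412850e-05,  1.57080336e+00]), 'qvel': array([ 1.82750928e-03, -2.49436449e-04,  2.88593629e-03,  2.88318885e-06,
        2.25144854e-04,  2.32975314e-03]), 'effort': array([ 2.54914466e-04, -4.36274421e+01,  3.53150046e+01,  1.35564318e-02,
       -2.41873312e-05, -2.92116198e-06]), 'tcp_pos': array([ 137.30711426, -506.36864456,  203.7025136 ]), 'orientation': array([-3.11286849e+00, -4.14560304e-01,  2.81218249e-04]), 'wrist_force': array([0.26402236, 0.16052171, 0.11379609]), 'moment': array([-0.00936232, -0.04306039, -0.02824543]), 'gripper_force': 0.0, 'width': 85.14882411766375}
pattern_a 0.62 [297.4, 140.7, 23.1, 8.0]
pattern_a 0.61 [252.9, 133.0, 13.6, 22.6]
pattern_a 0.55 [239.1, 197.1, 13.8, 21.9]
pattern_a 0.45 [238.1, 189.1, 25.4, 31.5]
pattern_a 0.42 [244.7, 213.8, 7.6, 4.1]
blank_a 0.94 [265.9, 248.4, 34.7, 34.6]
blank_a 0.89 [201.8, 244.9, 20.0, 22.0]
blank_a 0.69 [302.3, 181.1, 38.2, 46.0]
blank_a 0.6 [333.3, 249.4, 26.3, 30.1]
blank_a 0.21 [242.1, 195.1, 14.6, 21.9]
```

```bash
python3 - <<'E'
from h import *
save(np.load("top.npy"),"top1.png",3.3,(180,110,420,290))
E
```

```text
(no output)
```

View pics/top1.png

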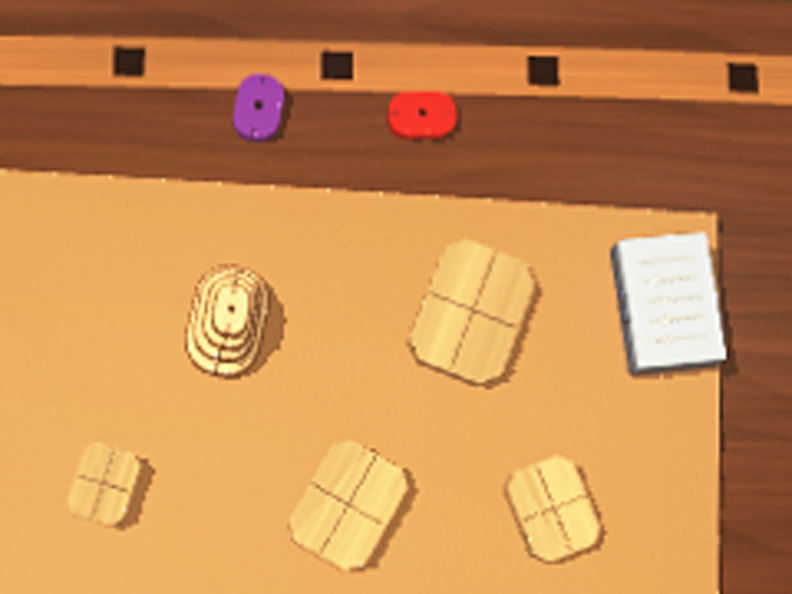

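View pics/side0.png

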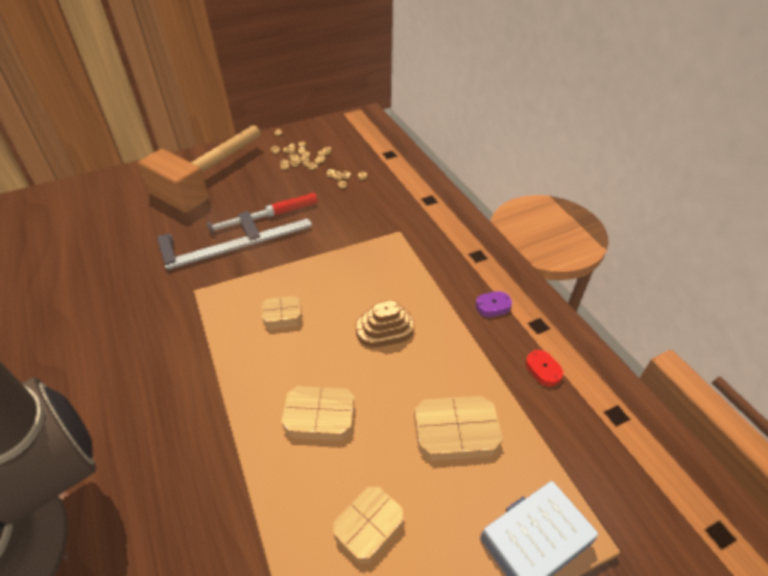

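The top view shows the stack at crop (230,310). The blanks are a (473,312), b (350,505), c (555,510) and d (105,485). The red and purple look-alikes lie beyond the board. The side view agrees with this.

```bash
python3 - <<'E'
from h import *
m=optics.camera_model("top")
f=lambda x,y:(180+x/3.3,110+y/3.3)
# pencil line ends (crop px): long1,long2,short1,short2
L={"a":[(491,246),(452,375),(428,293),(517,325)],"b":[(377,450),(322,555),(310,485),(381,524)],
"c":[(542,462),(567,552),(523,520),(588,497)],"d":[(112,447),(99,522),(78,481),(129,489)]}
for k,p in L.items():
    P=unproj(m,[f(*q) for q in p],40)[:,:2]; v=P[0]-P[1]; w=P[3]-P[2]
    print(k,P.mean(0).round(1),"len",np.linalg.norm(v).round(),np.linalg.norm(w).round(),"yaw",np.degrees(np.arctan2(v[1],v[0])).round(1),np.degrees(np.arctan2(w[0],-w[1])).round(1))
print("stack",unproj(m,[f(231,309)],78), unproj(m,[f(228,320)],30))
s=observe(); Rm=R.from_rotvec(s["orientation"]).as_matrix(); print(Rm.round(3)); print(arm.grasp_offset,[x for x in dir(arm) if x[0]!='_'])
mw=optics.camera_model("wrist"); T=np.eye(4);T[:3,:3]=Rm;T[:3,3]=s["tcp_pos"]; print((np.linalg.inv(T)@mw["T"]).round(3))
E
```

```text
a [ 652.8 -122.6] len 125.0 85.0 yaw -17.4 -19.2
b [478.  -11.1] len 104.0 70.0 yaw -27.3 -28.0
c [ 476.1 -194.1] len 82.0 62.0 yaw 14.9 19.3
d [490.4 201.2] len 66.0 45.0 yaw -7.9 -7.6
stack [[641.26442007  93.54061477  78.        ]] [[641.17765785  96.30380017  30.        ]]
[[ 0.965  0.262 -0.   ]
 [ 0.262 -0.965  0.001]
 [ 0.    -0.001 -1.   ]]
18.700000000000003 ['Unreachable', 'grasp_offset']
[[-1.00000e-03 -9.50000e-01 -3.12000e-01  8.03350e+01]
 [ 1.00000e+00 -1.00000e-03  0.00000e+00  7.90000e-02]
 [-1.00000e-03 -3.12000e-01  9.50000e-01 -1.69764e+02]
 [ 0.00000e+00  0.00000e+00  0.00000e+00  1.00000e+00]]
```

Emit:
drive_tool:
  targets:
    - [0.035, -0.021, 0, 0, 0, 0, 0.085]
    - [0.035, -0.021, 0, 0, 0, 0, 0.085]
    - [0.035, -0.021, 0, 0, 0, 0, 0.085]
    - [0.035, -0.021, 0, 0, 0, 0, 0.085]
    - [0.035, -0.021, 0, 0, 0, 0, 0.085]

```text
t: 0.67
tcp_pos: [279.5, -358.1, 204.3]
orientation: [3.114, 0.413, 0.0]
wrist_force: [0.1, -1.0, -0.5]
width: 85.0
gripper_force: 0.0
```

Emit:
drive_tool:
  targets:
    - [0.035, -0.021, 0, 0, 0, 0, 0.085]
    - [0.035, -0.021, 0, 0, 0, 0, 0.085]
    - [0.035, -0.021, 0, 0, 0, 0, 0.085]
    - [0.035, -0.021, 0, 0, 0, 0, 0.085]
    - [0.035, -0.021, 0, 0, 0, 0, 0.085]

```text
t: 1.08
tcp_pos: [421.2, -210.6, 204.5]
orientation: [3.114, 0.415, 0.001]
wrist_force: [0.9, -0.2, -0.2]
width: 85.0
gripper_force: 0.0
```

Emit:
drive_tool:
  targets:
    - [0.035, -0.021, 0, 0, 0, 0, 0.085]
    - [0.035, -0.021, 0, 0, 0, 0, 0.085]
    - [0.035, -0.021, 0, 0, 0, 0, 0.085]
    - [0.035, -0.021, 0, 0, 0, 0, 0.085]
    - [0, 0, 0, 0, 0, 7, 0.085]

```text
t: 1.5
tcp_pos: [537.2, -89.9, 203.1]
orientation: [-3.131, -0.232, -0.001]
wrist_force: [-1.6, -0.8, -0.7]
width: 84.9
gripper_force: 0.0
```

Emit:
drive_tool:
  targets:
    - [0, 0, 0, 0, 0, 7, 0.085]
    - [0, 0, 0, 0, 0, 7, 0.085]
    - [0, 0, 0, 0, 0, 0, 0.085]

```text
t: 1.75
tcp_pos: [533.5, -94.2, 203.9]
orientation: [-3.137, 0.163, 0.001]
wrist_force: [-0.4, -0.1, -0.8]
width: 85.1
gripper_force: 0.0
```

```bash
python3 - <<'E'
from h import *
s=observe(); print(s["t"],s["tcp_pos"],s["qvel"].round(3))
m=optics.camera_model("wrist"); im=optics.grab_frame("wrist"); np.save("w1.npy",im); import pickle; pickle.dump(m,open("w1.pkl","wb"))
save(im,"w1.png",1.5)
E
```

```text
1.75 [533.48258107 -94.21953667 203.94479318] [-0.012 -0.009 -0.003 -0.001  0.    -0.189]
```

View pics/w1.png

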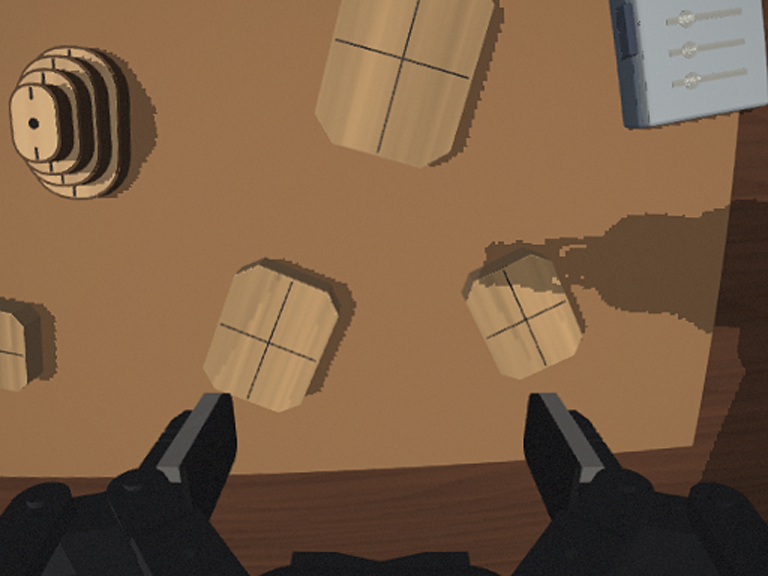

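Emit:
drive_tool:
  targets:
    - [0.0075, -0.0365, 0, 0, 0, 0, 0.085]
    - [0.0075, -0.0365, 0, 0, 0, 0, 0.085]
    - [0.0075, -0.0365, 0, 0, 0, 0, 0.085]
    - [0.0075, -0.0365, 0, 0, 0, 0, 0.085]
    - [0.0075, -0.0365, 0, 0, 0, 0, 0.085]

```text
t: 2.22
tcp_pos: [581.3, 19.9, 207.2]
orientation: [-3.089, -0.015, 0.001]
wrist_force: [0.8, 0.1, -0.3]
width: 85.0
gripper_force: 0.0
```

Emit:
drive_tool:
  targets:
    - [0.0075, -0.0365, 0, 0, 0, 0, 0.085]
    - [0, 0, 0, 0, 0, 0, 0.085]
    - [0, 0, 0, 0, 0, 0, 0.085]
    - [0, 0, 0, 0, 0, 0, 0.085]

```text
t: 2.55
tcp_pos: [588.6, 39.1, 209.0]
orientation: [-3.077, -0.052, 0.003]
wrist_force: [0.4, -0.3, -0.3]
width: 85.2
gripper_force: 0.0
```

```bash
python3 - <<'E'
from h import *
import pickle
m=pickle.load(open("w1.pkl","rb"))
def show(k,p,z):
    P=unproj(m,np.array(p)/1.5,z)[:,:2]; v=P[0]-P[1]; w=P[3]-P[2]
    print(k,P.round(1).tolist(),"len",np.linalg.norm(v).round(),np.linalg.norm(w).round(),"yaw",np.degrees(np.arctan2(v[1],v[0])).round(1),np.degrees(np.arctan2(w[0],-w[1])).round(1))
show("a",[(418,2),(378,152),(335,40),(468,78),(403,59)],40)
show("b",[(292,282),(248,399),(221,325),(315,361),(268,343)],40)
show("c",[(504,270),(546,365),(487,339),(565,302),(526,320)],40)
s=observe(); print(s["t"],s["tcp_pos"],s["qvel"].round(3))
m=optics.camera_model("wrist"); im=optics.grab_frame("wrist"); np.save("w2.npy",im); pickle.dump(m,open("w2.pkl","wb"))
save(im,"w2.png",2.5,(60,20,380,260))
E
```

```text
a [[685.0, -133.2], [600.0, -100.3], [668.8, -81.6], [638.8, -159.7], [653.5, -121.2]] len 91.0 84.0 yaw -21.1 -21.0
b [[521.2, -33.3], [435.6, 13.7], [495.4, 21.7], [461.3, -40.3], [478.6, -9.2]] len 98.0 71.0 yaw -28.8 -28.8
c [[514.6, -176.8], [440.2, -205.6], [465.4, -163.3], [487.2, -218.9], [476.8, -191.3]] len 80.0 60.0 yaw 21.1 21.4
2.55 [588.55064965  39.08746667 209.01423563] [-0.011 -0.007 -0.005 -0.     0.002  0.01 ]
```

View pics/w2.png

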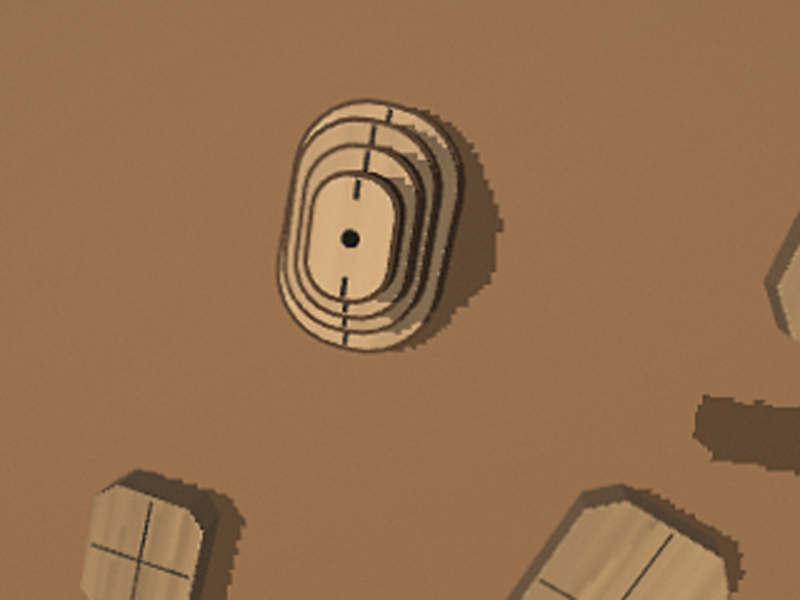

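```bash
python3 - <<'E'
from h import *
import pickle
s=observe(); print(s["joint_positions"].round(3)); Rm=R.from_rotvec(s["orientation"]).as_matrix(); print(Rm.round(3))
m=pickle.load(open("w2.pkl","rb"))
f=lambda p:np.array(p)/2.5+[60,20]
show=lambda k,p,z:print(k,unproj(m,[f(q) for q in p],z)[:,:2].round(1).tolist())
show("d blank cross, ends",[(141,563),(151,503),(92,545),(189,577)],40)
show("pd hole, top/bot marks",[(350,239),(359,180),(343,290)],78)
show("pc top end/bottom end",[(368,146),(344,316)],63)
show("pb",[(373,120),(343,332)],48)
show("pa",[(388,100),(346,350)],33)
E
```

```text
[0.031 0.251 0.122 1.443 0.065 3.139]
[[ 0.999  0.033 -0.003]
 [ 0.033 -0.997  0.064]
 [-0.001 -0.065 -0.998]]
d blank cross, ends [[491.8, 203.6], [521.9, 195.6], [499.1, 226.6], [486.4, 181.0]]
pd hole, top/bot marks [[642.7, 95.5], [662.8, 92.3], [624.8, 98.2]]
pc top end/bottom end [[674.3, 92.1], [612.8, 101.4]]
pb [[683.9, 93.1], [603.7, 105.2]]
pa [[692.1, 90.1], [593.2, 107.4]]
```

Emit:
drive_tool:
  targets:
    - [0, 0, 0, 0, 0, -7.1, 0.085]
    - [0, 0, 0, -3.7, 0, 0, 0.085]
    - [0, 0, 0, 0, 0, -7.1, 0.085]
    - [0, 0, 0, 0, 0, -7.1, 0.085]
    - [0, 0, 0, 0, 0, -7.1, 0.085]

```text
t: 3.02
tcp_pos: [588.4, 38.8, 209.4]
orientation: [3.029, 0.829, 0.011]
wrist_force: [0.9, -0.8, 0.0]
width: 84.6
gripper_force: 0.0
```

Emit:
drive_tool:
  targets:
    - [0, 0, 0, 0, 0, -7.1, 0.085]
    - [0, 0, 0, 0, 0, -7.1, 0.085]
    - [0, 0, 0, 0, 0, -7.1, 0.085]
    - [0, 0, 0, 0, 0, -7.1, 0.085]
    - [0, 0, 0, 0, 0, -7.1, 0.085]

```text
t: 3.43
tcp_pos: [588.4, 38.6, 209.3]
orientation: [2.631, 1.711, 0.01]
wrist_force: [-0.2, 0.3, 0.6]
width: 85.0
gripper_force: 0.0
```

Emit:
drive_tool:
  targets:
    - [0, 0, 0, 0, 0, -7.1, 0.085]
    - [0, 0, 0, 0, 0, -7.1, 0.085]
    - [0, 0, 0, 0, 0, -7.1, 0.085]
    - [0, 0, 0, 0, 0, -7.1, 0.085]
    - [0, 0, 0, 0, 0, -7.1, 0.085]

```text
t: 3.85
tcp_pos: [588.4, 38.6, 209.3]
orientation: [1.983, 2.43, 0.008]
wrist_force: [-0.9, 0.2, 1.2]
width: 85.1
gripper_force: 0.0
```

Emit:
drive_tool:
  targets:
    - [0, 0, 0, 0, 0, -7.1, 0.085]
    - [0, 0, 0, 0, 0, -7.1, 0.085]
    - [0, 0, 0, 0, 0, -7.1, 0.085]
    - [0, 0, 0, 0, 0, -7.1, 0.085]
    - [0, 0, 0, 0, 0, -7.1, 0.085]

```text
t: 4.27
tcp_pos: [588.4, 38.5, 209.3]
orientation: [1.147, 2.918, 0.005]
wrist_force: [0.1, -0.5, -0.4]
width: 85.1
gripper_force: 0.0
```

Emit:
drive_tool:
  targets:
    - [0, 0, 0, 0, 0, -7.1, 0.085]
    - [0, 0, 0, 0, 0, -7.1, 0.085]
    - [0, 0, 0, 0, 0, -7.1, 0.085]
    - [0, 0, 0, 0, 0, -7.1, 0.085]
    - [-0.022, 0.033, 0, 0, 0, 0, 0.085]

```text
t: 4.68
tcp_pos: [614.4, 61.6, 210.4]
orientation: [0.403, 3.111, -0.001]
wrist_force: [2.6, 0.2, 0.9]
width: 84.7
gripper_force: 0.0
```

Emit:
drive_tool:
  targets:
    - [-0.022, 0.033, 0, 0, 0, 0, 0.085]
    - [0, 0, 0, 0, 0, 0, 0.085]
    - [0, 0, 0, 0, 0, 0, 0.085]

```text
t: 4.93
tcp_pos: [648.8, 92.3, 207.9]
orientation: [0.403, 3.111, 0.002]
wrist_force: [-1.1, -0.6, 0.4]
width: 85.3
gripper_force: 0.0
```

```bash
cat >> h.py <<'E'
def go(x,y,z,yaw):
    "delta to world TCP target pose (tool down, yaw deg), in current tool axes mm, and turn rz deg"
    s=observe(); Rm=R.from_rotvec(s["orientation"]).as_matrix()
    d=Rm.T@(np.array([x,y,z])-s["tcp_pos"]); c,k=np.cos(np.radians(yaw)),np.sin(np.radians(yaw))
    Rt=np.array([[c,k,0],[k,-c,0],[0,0,-1]])
    rv=np.degrees(R.from_matrix(Rm.T@Rt).as_rotvec())
    print("t",round(s["t"],2),"tcp",s["tcp_pos"].round(1),"F",s["wrist_force"].round(1),"w",round(s["width"],1),"grip",round(s["gripper_force"],1),"yaw",np.degrees(np.arctan2(Rm[1,0],Rm[0,0])).round(1),"\n delta",d.round(1),"turn",rv.round(2))
E
python3 - <<'E'
from h import *
go(643,96,66,171)
m=optics.camera_model("wrist"); im=optics.grab_frame("wrist"); np.save("w3.npy",im); import pickle; pickle.dump(m,open("w3.pkl","wb"))
save(im,"w3.png",1.5)
E
```

```text
t 4.93 tcp [648.8  92.3 207.9] F [-1.1 -0.6  0.4] w 85.3 grip 0.0 yaw 165.2 
 delta [  7.2   1.9 141.8] turn [ 0.09  0.27 -5.77]
```

View pics/w3.png

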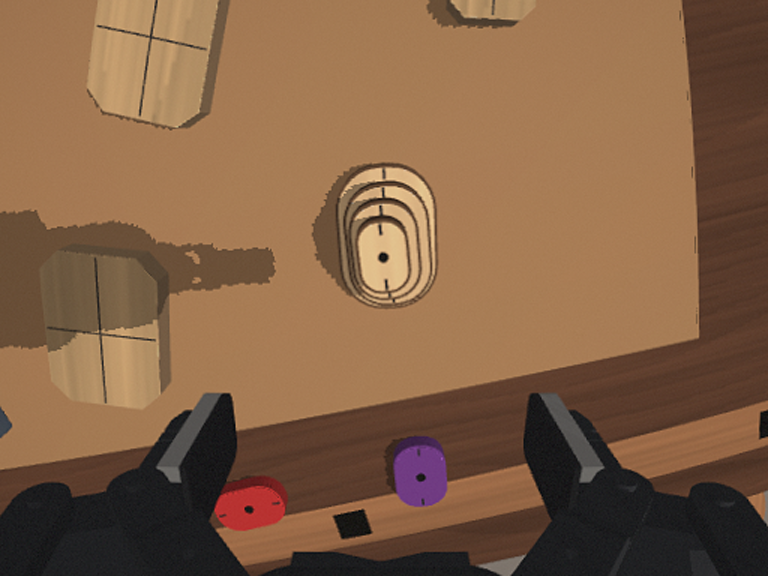

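```bash
python3 - <<'E'
from h import *
import pickle
m=pickle.load(open("w3.pkl","rb"))
def show(k,p,z):
    P=unproj(m,np.array(p)/1.5,z)[:,:2]; v=P[-1]-P[-2]
    print(k,P.round(1).tolist(),"yaw",np.degrees(np.arctan2(v[1],v[0])).round(1),np.linalg.norm(v).round())
show("pd",[(383,257),(388,291),(380,222)],78)
show("pd ends",[(389,296),(379,216)],78)
show("pa ends",[(393,306),(383,163)],33)
show("a",[(100,333),(106,403),(96,257)],40)
show("a short",[(47,328),(156,340)],40)
show("b",[(151,38),(97,26),(207,49)],40)
E
```

```text
pd [[643.4, 95.8], [664.8, 93.3], [622.5, 99.4]] yaw 171.7 43.0
pd ends [[668.1, 93.1], [618.9, 99.8]] yaw 172.2 50.0
pa ends [[690.7, 91.0], [593.1, 109.3]] yaw 169.4 99.0
a [[653.9, -120.7], [708.7, -141.9], [600.5, -99.1]] yaw 158.5 116.0
a short [[639.7, -160.1], [669.7, -81.2]] yaw 69.2 84.0
b [[480.1, -9.2], [462.2, -40.5], [496.8, 22.7]] yaw 61.3 72.0
```

Emit:
drive_tool:
  targets:
    - [0.007, 0.002, 0.02, 0, 0, -6, 0.055]
    - [0, 0, 0.035, 0, 0, 0, 0.055]
    - [0, 0, 0.035, 0, 0, 0, 0.055]
    - [0, 0, 0.03, 0, 0, 0, 0.055]
    - [0, 0, 0.01, 0, 0, 0, 0.055]
  newtons: 30

```text
t: 5.4
tcp_pos: [639.4, 94.2, 75.5]
orientation: [0.244, 3.131, 0.0]
wrist_force: [-0.8, 0.2, -0.1]
width: 55.1
gripper_force: 0.0
```

Emit:
drive_tool:
  targets:
    - [0, 0, 0.0, 0, 0, 0, 0.055]
    - [0, 0, 0.0, 0, 0, 0, 0.055]

```text
t: 5.57
tcp_pos: [642.8, 95.3, 81.0]
orientation: [0.243, 3.124, 0.003]
wrist_force: [-0.1, 0.6, 0.4]
width: 55.1
gripper_force: 0.0
```

```bash
python3 - <<'E'
from h import *
go(643,96,66,171.5)
im=optics.grab_frame("wrist"); save(im,"w4.png",1.5)
E
```

```text
t 5.57 tcp [642.8  95.3  81. ] F [-0.1  0.6  0.4] w 55.1 grip 0.0 yaw 171.1 
 delta [ 0.   0.7 15. ] turn [ 0.13  0.44 -0.38]
```

View pics/w4.png

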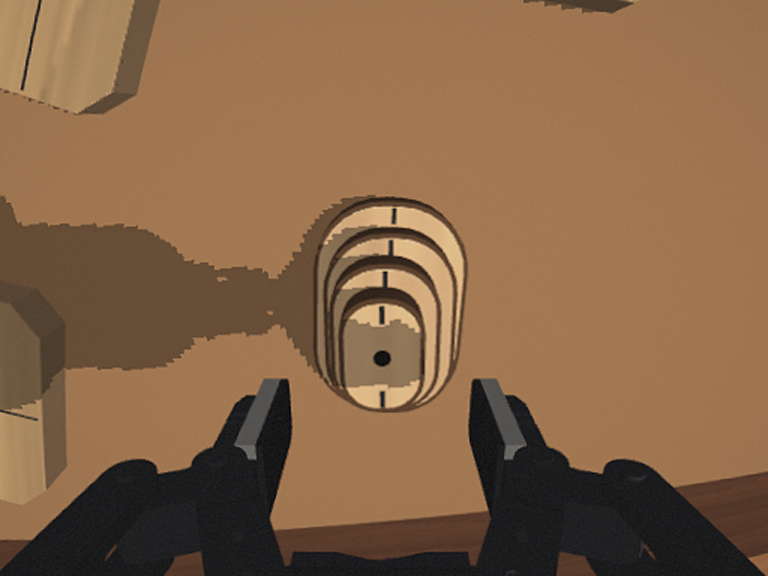

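Emit:
drive_tool:
  targets:
    - [0, 0.001, 0.006, 0, 0, 0, 0.055]
    - [0, 0, 0.005, 0, 0, 0, 0.055]
    - [0, 0, 0.004, 0, 0, 0, 0.055]
    - [0, 0, 0, 0, 0, 0, 0.045]
    - [0, 0, 0.0, 0, 0, 0, 0.025]

```text
t: 6.03
tcp_pos: [643.0, 97.1, 64.3]
orientation: [0.241, 3.126, 0.002]
wrist_force: [-0.7, 0.2, -0.0]
width: 34.0
gripper_force: 0.0
```

Emit:
drive_tool:
  targets:
    - [0, 0, 0, 0, 0, 0, 0.02]
    - [0, 0, 0, 0, 0, 0, 0.02]
    - [0, 0, 0, 0, 0, 0, 0.02]
    - [0, 0, 0, 0, 0, 0, 0.02]

```text
t: 6.37
tcp_pos: [643.3, 97.1, 64.7]
orientation: [0.242, 3.125, 0.003]
wrist_force: [0.9, 0.8, -0.1]
width: 20.1
gripper_force: 0.0
```

```bash
python3 - <<'E'
from h import *
go(643,96,66,171.5)
im=optics.grab_frame("wrist"); save(im,"w5.png",1.5,(150,180,390,384)); np.save("w5.npy",im)
E
```

```text
t 6.37 tcp [643.3  97.1  64.7] F [ 0.9  0.8 -0.1] w 20.1 grip 0.0 yaw 171.2 
 delta [ 0.1 -1.1 -1.3] turn [ 0.13  0.41 -0.34]
```

View pics/w5.png

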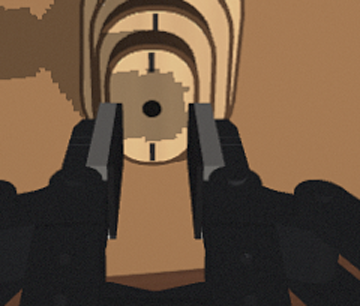

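```bash
python3 - <<'E'
from h import *
s=observe(); m=optics.camera_model("side"); im=optics.grab_frame("side").copy()
p=s["tcp_pos"]; u=proj(m,p)[0]; print(u)
big=cv2.resize(im[int(u[1])-60:int(u[1])+40,int(u[0])-65:int(u[0])+65],None,fx=6,fy=6,interpolation=cv2.INTER_CUBIC)
for k in range(5):
    q=(proj(m,p+[0,0,10*k])[0]-[int(u[0])-65,int(u[1])-60])*6
    cv2.circle(big,tuple(int(v) for v in q),3,(255,0,0) if k else (0,255,0),-1)
save(big,"s5.png")
E
```

```text
[257.08778492 207.7971402 ]
```

View pics/s5.png

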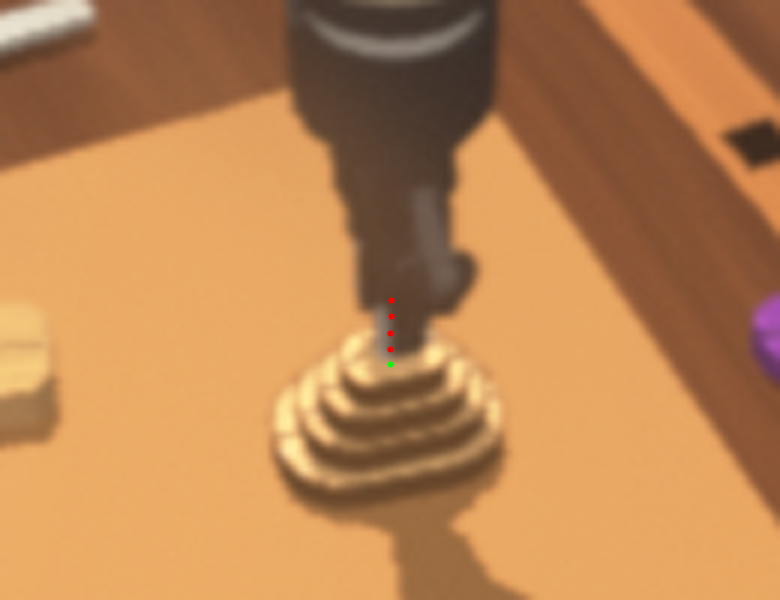

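Emit:
drive_tool:
  targets:
    - [0, 0, 0, 0, 0, 0, 0.045]
    - [0, 0, 0, 0, 0, 0, 0.045]
    - [0, -0.001, 0.004, 0, 0, 0, 0.045]
    - [0, 0, 0.003, 0, 0, 0, 0.045]
    - [0, 0, 0.003, 0, 0, 0, 0.045]

```text
t: 6.88
tcp_pos: [643.0, 96.0, 54.0]
orientation: [0.242, 3.126, 0.002]
wrist_force: [-0.5, 0.6, -0.5]
width: 44.6
gripper_force: 0.0
```

Emit:
drive_tool:
  targets:
    - [0, 0, 0, 0, 0, 0, 0.026]
    - [0, 0, 0, 0, 0, 0, 0.024]
    - [0, 0, 0, 0, 0, 0, 0.024]
    - [0, 0, 0, 0, 0, 0, 0.024]

```text
t: 7.22
tcp_pos: [643.2, 96.1, 54.7]
orientation: [0.242, 3.125, 0.003]
wrist_force: [-0.0, 0.1, -0.2]
width: 24.0
gripper_force: 0.0
```

Emit:
drive_tool:
  targets:
    - [0, 0, 0, 0, 0, 0, 0.045]
    - [0, 0, 0, 0, 0, 0, 0.045]
    - [0, 0, 0.004, 0, 0, 0, 0.045]
    - [0, 0, 0.004, 0, 0, 0, 0.045]
    - [0, 0, 0.003, 0, 0, 0, 0.045]

```text
t: 7.63
tcp_pos: [643.0, 96.0, 42.8]
orientation: [0.242, 3.126, 0.002]
wrist_force: [-0.6, 0.5, 0.3]
width: 45.0
gripper_force: 0.0
```

Emit:
drive_tool:
  targets:
    - [0, 0, 0.001, 0, 0, 0, 0.026]
    - [0, 0, 0, 0, 0, 0, 0.024]
    - [0, 0, 0, 0, 0, 0, 0.024]
    - [0, 0, 0, 0, 0, 0, 0.024]

```text
t: 7.97
tcp_pos: [643.2, 96.1, 42.6]
orientation: [0.242, 3.125, 0.003]
wrist_force: [0.8, 0.3, 0.1]
width: 31.2
gripper_force: 29.9
```

```bash
python3 - <<'E'
from h import *
go(643,96,38,171.5)
im=optics.grab_frame("wrist"); save(im,"w6.png",2,(150,150,390,384)); np.save("w6.npy",im)
E
```

```text
t 7.97 tcp [643.2  96.1  42.6] F [0.8 0.3 0.1] w 31.2 grip 29.9 yaw 171.2 
 delta [ 0.2 -0.1  4.6] turn [ 0.13  0.39 -0.34]
```

View pics/w6.png

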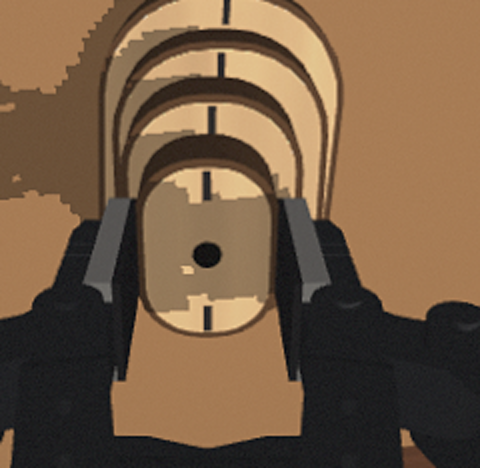

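Emit:
drive_tool:
  targets:
    - [0, 0, 0, 0, 0, 0, 0.042]
    - [0, 0, 0.002, 0, 0, 0, 0.042]
    - [0, 0, 0.003, 0, 0, 0, 0.042]
    - [0, 0, 0.001, 0, 0, 0, 0.042]
    - [0, 0, 0, 0, 0, 0, 0.042]

```text
t: 8.43
tcp_pos: [642.9, 96.0, 36.0]
orientation: [0.242, 3.126, 0.002]
wrist_force: [-0.0, 0.8, -0.8]
width: 41.6
gripper_force: 0.0
```

Emit:
drive_tool:
  targets:
    - [0, 0, 0, 0, 0, 0, 0.024]
    - [0, 0, 0, 0, 0, 0, 0.024]
    - [0, 0, 0, 0, 0, 0, 0.024]
    - [0, 0, -0.01, 0, 0, 0, 0.024]
    - [0, 0, -0.02, 0, 0, 0, 0.024]
  newtons: 40

```text
t: 8.85
tcp_pos: [641.2, 95.8, 64.6]
orientation: [0.242, 3.13, 0.001]
wrist_force: [0.4, -0.2, -0.1]
width: 30.8
gripper_force: 39.6
```

Emit:
drive_tool:
  targets:
    - [0.01, 0.005, -0.02, 0, 0, 0, 0.024]
    - [0.026, 0.013, 0, 0, 0, 0, 0.024]
    - [0.03, 0.015, 0, 0, 0, 0, 0.024]
    - [0.03, 0.015, 0, 0, 0, 0, 0.024]
    - [0.03, 0.015, 0, 0, 0, 0, 0.024]

```text
t: 9.27
tcp_pos: [527.2, 178.2, 86.7]
orientation: [0.243, 3.124, 0.003]
wrist_force: [0.1, -0.1, -0.1]
width: 30.9
gripper_force: 39.6
```

Emit:
drive_tool:
  targets:
    - [0.026, 0.013, 0, 0, 0, 0, 0.024]
    - [0.014, 0.007, 0, 0, 0, 0, 0.024]
    - [0, 0, 0, 0, 0, 6, 0.024]
    - [0, 0, 0, 0, 0, 0, 0.024]
    - [0, 0, 0, 0, 0, 0, 0.024]

```text
t: 9.68
tcp_pos: [492.2, 203.7, 86.3]
orientation: [0.401, 3.108, 0.004]
wrist_force: [0.9, 0.4, -0.3]
width: 30.9
gripper_force: 39.7
```

```bash
python3 - <<'E'
from h import *
go(491.8,203.6,14,165)
m=optics.camera_model("wrist");im=optics.grab_frame("wrist"); save(im,"w7.png",1.5); np.save("w7.npy",im)
im=optics.grab_frame("side"); np.save("s7.npy",im)
E
```

```text
t 9.68 tcp [492.2 203.7  86.3] F [ 0.9  0.4 -0.3] w 30.9 grip 39.7 yaw 165.3 
 delta [ 0.9 -0.4 72.2] turn [0.2  0.44 0.31]
```

View pics/w7.png

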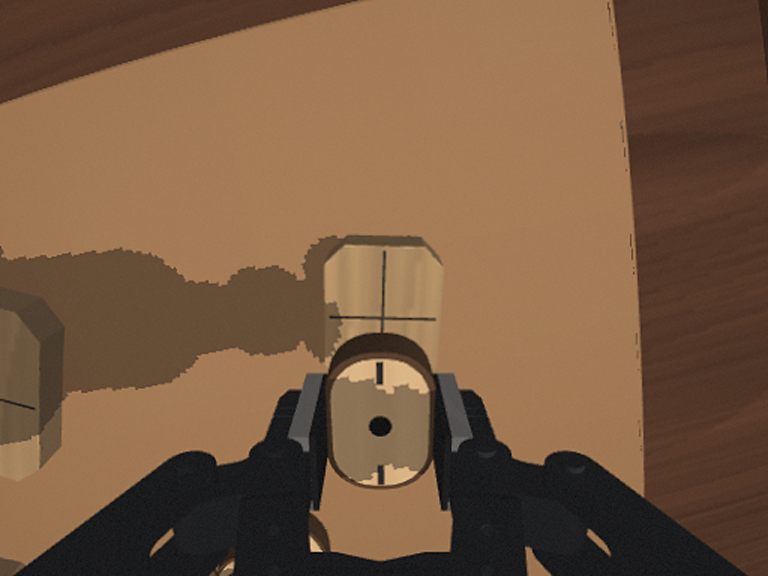

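```bash
cat >> h.py <<'E'
def chk(cross,ends,hole,h,nm="wrist",zb=40):
    "blank cross px, long-line px pair (near->far?), hole px, hole height over TCP: print world positions and tool-frame shift needed"
    m=optics.camera_model(nm); s=observe(); Rm=R.from_rotvec(s["orientation"]).as_matrix()
    P=unproj(m,np.array([cross]+ends)/1.5,zb); H=unproj(m,[np.array(hole)/1.5],s["tcp_pos"][2]+h)[0]
    v=Rm.T@(P[1]-P[2]); print("cross",P[0].round(1),"hole",H.round(1),"shift tool",(Rm.T@(P[0]-H)).round(1),"blank yaw err tool deg",np.degrees(np.arctan2(v[1],v[0])).round(1))
E
python3 - <<'E'
from h import *
chk((382.5,318),[(384,252),(382,333)],(380,426),42)
E
```

```text
cross [493.6 204.2  40. ] hole [492.8 203.  127.8] shift tool [ 0.2  1.1 87.8] blank yaw err tool deg 1.3
```

Emit:
drive_tool:
  targets:
    - [0, 0.001, 0.025, 0, 0, 1, 0.024]
    - [0, 0, 0.024, 0, 0, 0, 0.024]
    - [0, 0, 0.012, 0, 0, 0, 0.024]
    - [0, 0, 0.006, 0, 0, 0, 0.024]
    - [0, 0, 0.003, 0, 0, 0, 0.024]

```text
t: 10.2
tcp_pos: [492.2, 203.9, 14.5]
orientation: [0.432, 3.106, 0.002]
wrist_force: [0.4, -0.5, 1.1]
width: 30.8
gripper_force: 39.6
```

Emit:
drive_tool:
  targets:
    - [0, 0, 0.001, 0, 0, 0, 0.024]
    - [0, 0, 0.001, 0, 0, 0, 0.024]
    - [0, 0, 0.001, 0, 0, 0, 0.024]

```text
t: 10.45
tcp_pos: [493.3, 204.8, 13.5]
orientation: [0.432, 3.103, 0.005]
wrist_force: [0.4, 1.2, 0.6]
width: 31.0
gripper_force: 39.7
```

Emit:
drive_tool:
  targets:
    - [0, 0, 0, 0, 0, 0, 0.036]
    - [0, 0, 0, 0, 0, 0, 0.045]
    - [0, 0, 0, 0, 0, 0, 0.045]
    - [0, 0, -0.01, 0, 0, 0, 0.045]
    - [0, 0, -0.035, 0, 0, 0, 0.06]

```text
t: 10.87
tcp_pos: [488.8, 203.2, 54.0]
orientation: [-0.433, -3.111, 0.004]
wrist_force: [-0.3, -0.4, 0.3]
width: 55.7
gripper_force: 0.0
```

Emit:
drive_tool:
  targets:
    - [-0.014, -0.005, -0.035, 0, 0, 0, 0.06]
    - [-0.03, -0.0105, 0, 0, 0, 0, 0.06]
    - [-0.035, -0.0125, 0, 0, 0, 0, 0.06]
    - [-0.035, -0.0125, 0, 0, 0, 0, 0.06]
    - [-0.03, -0.0105, 0, 0, 0, 0, 0.06]

```text
t: 11.28
tcp_pos: [618.4, 114.9, 94.9]
orientation: [0.432, 3.103, 0.004]
wrist_force: [0.3, 1.3, -0.1]
width: 60.4
gripper_force: 0.0
```

Emit:
drive_tool:
  targets:
    - [-0.02, -0.0075, 0, 0, 0, 0, 0.06]
    - [-0.01, -0.0035, 0, 0, 0, 0, 0.06]
    - [0, 0, 0, 0, 0, -7, 0.06]
    - [0, 0, 0, 0, 0, 0, 0.06]
    - [0, 0, 0, 0, 0, 0, 0.06]

```text
t: 11.7
tcp_pos: [641.8, 97.8, 93.9]
orientation: [0.246, 3.125, 0.003]
wrist_force: [-0.1, 1.1, 0.7]
width: 60.0
gripper_force: 0.0
```

```bash
python3 - <<'E'
from h import *
go(643.5,97,20,171.5)
m=optics.camera_model("wrist");im=optics.grab_frame("wrist"); save(im,"w8.png",1.5); np.save("w8.npy",im)
E
```

```text
t 11.7 tcp [641.8  97.8  93.9] F [-0.1  1.1  0.7] w 60.0 grip 0.0 yaw 171.0 
 delta [-1.3 -0.7 73.9] turn [ 0.14  0.38 -0.48]
```

View pics/w8.png

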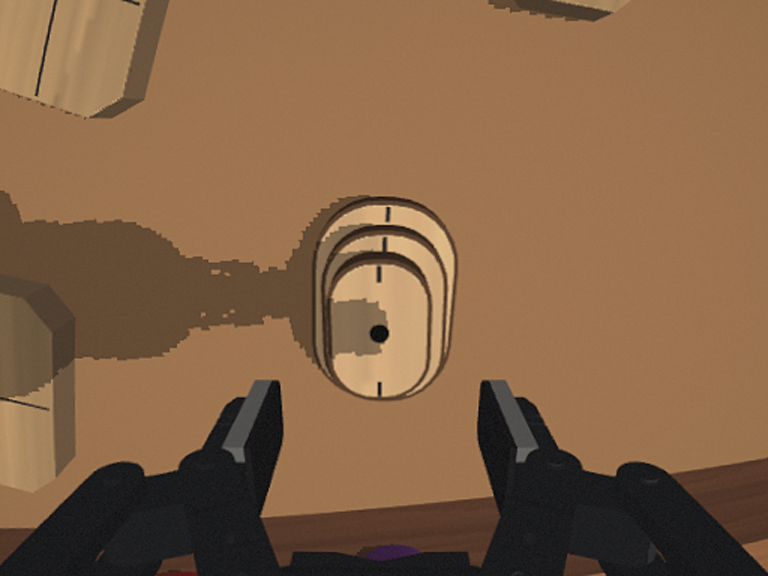

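```bash
python3 - <<'E'
from h import *
m=optics.camera_model("wrist"); print(unproj(m,[np.array((379,333))/1.5],63)); print(unproj(m,np.array([(379,262),(380,398)])/1.5,63))
E
```

```text
[[643.68747122  97.20742808  63.        ]]
[[613.26270849 102.05053114  63.        ]
 [674.44068834  92.75815898  63.        ]]
```

Emit:
drive_tool:
  targets:
    - [-0.001, -0.001, 0.028, 0, 0, 0, 0.058]
    - [0, 0, 0.025, 0, 0, 0, 0.058]
    - [0, 0, 0.01, 0, 0, 0, 0.058]
    - [0, 0, 0.006, 0, 0, 0, 0.058]
    - [0, 0, 0.003, 0, 0, 0, 0.058]

```text
t: 12.17
tcp_pos: [642.9, 96.7, 21.2]
orientation: [0.242, 3.126, 0.002]
wrist_force: [-0.3, 0.2, -0.0]
width: 57.9
gripper_force: 0.0
```

Emit:
drive_tool:
  targets:
    - [0, 0, 0.001, 0, 0, 0, 0.058]
    - [0, 0, 0.001, 0, 0, 0, 0.058]

```text
t: 12.33
tcp_pos: [644.4, 96.6, 20.8]
orientation: [0.242, 3.123, 0.003]
wrist_force: [-0.2, 0.2, 0.5]
width: 57.8
gripper_force: 0.0
```

Emit:
drive_tool:
  targets:
    - [0, 0, 0, 0, 0, 0, 0.036]
    - [0, 0, 0, 0, 0, 0, 0.036]
    - [0, 0, 0, 0, 0, 0, 0.036]
    - [0, 0, -0.01, 0, 0, 0, 0.036]
    - [0, 0, -0.02, 0, 0, 0, 0.036]
  newtons: 40

```text
t: 12.75
tcp_pos: [641.6, 96.0, 47.8]
orientation: [0.242, 3.13, 0.001]
wrist_force: [0.1, 0.2, -0.2]
width: 43.2
gripper_force: 42.2
```

Emit:
drive_tool:
  targets:
    - [0, 0, -0.02, 0, 0, 0, 0.036]
    - [0.0073, -0.0186, -0.01, 0, 0, 0, 0.036]
    - [0.0128, -0.0326, 0, 0, 0, 0, 0.036]
    - [0.0146, -0.0372, 0, 0, 0, 0, 0.036]
    - [0.0146, -0.0372, 0, 0, 0, 0, 0.036]

```text
t: 13.17
tcp_pos: [574.7, -21.0, 79.8]
orientation: [0.239, 3.124, 0.002]
wrist_force: [1.0, -1.0, -0.1]
width: 42.8
gripper_force: 42.2
```

Emit:
drive_tool:
  targets:
    - [0.0146, -0.0372, 0, 0, 0, 0, 0.036]
    - [0.0146, -0.0372, 0, 0, 0, 0, 0.036]
    - [0.0146, -0.0372, 0, 0, 0, 0, 0.036]
    - [0.0146, -0.0372, 0, 0, 0, 0, 0.036]
    - [0.0091, -0.0233, 0, 0, 0, 0, 0.036]

```text
t: 13.58
tcp_pos: [480.1, -182.4, 79.0]
orientation: [0.245, 3.125, 0.001]
wrist_force: [0.3, -0.2, -0.9]
width: 43.4
gripper_force: 42.2
```

Emit:
drive_tool:
  targets:
    - [0.0047, -0.0121, 0, 0, 0, -6, 0.036]
    - [0, 0, 0, 0, 0, -6, 0.036]
    - [0, 0, 0, 0, 0, -6, 0.036]
    - [0, 0, 0, 0, 0, -6, 0.036]
    - [0, 0, 0, 0, 0, -6, 0.036]

```text
t: 14.0
tcp_pos: [475.5, -191.5, 78.8]
orientation: [-0.582, 3.079, -0.001]
wrist_force: [0.4, -0.0, -1.0]
width: 42.6
gripper_force: 42.2
```

Emit:
drive_tool:
  targets:
    - [0, 0, 0, 0, 0, 0, 0.036]
    - [0, 0, 0, 0, 0, 0, 0.036]

```text
t: 14.17
tcp_pos: [475.6, -191.3, 78.6]
orientation: [-0.571, 3.082, -0.001]
wrist_force: [0.1, -0.1, 0.5]
width: 42.8
gripper_force: 42.2
```

```bash
python3 - <<'E'
from h import *
go(476.8,-191.3,13,201.2)
m=optics.camera_model("wrist");im=optics.grab_frame("wrist"); save(im,"w9.png",1.5); np.save("w9.npy",im)
E
```

```text
t 14.17 tcp [ 475.6 -191.3   78.6] F [ 0.1 -0.1  0.5] w 42.8 grip 42.2 yaw -159.0 
 delta [-0.6 -0.3 65.6] turn [-0.1   0.42 -0.21]
```

View pics/w9.png

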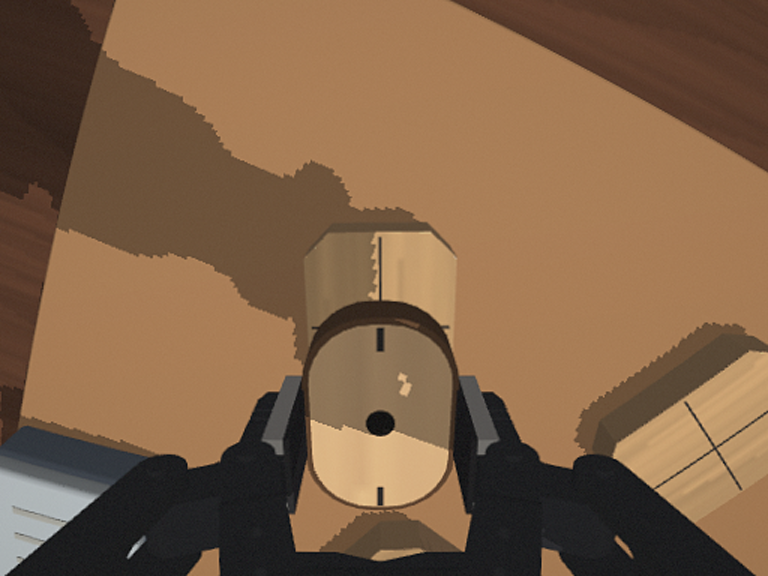

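```bash
python3 - <<'E'
from h import *
chk((380.5,327),[(380,238),(381,299)],(380,423),42.2)
E
```

```text
cross [ 477.7 -190.4   40. ] hole [ 475.  -191.5  120.7] shift tool [-2.3  0.2 80.7] blank yaw err tool deg -0.9
```

Emit:
drive_tool:
  targets:
    - [0, 0, 0.022, 0, 0, 0, 0.036]
    - [0, 0, 0.022, 0, 0, 0, 0.036]
    - [0, 0, 0.01, 0, 0, 0, 0.036]
    - [0, 0, 0.006, 0, 0, 0, 0.036]
    - [0, 0, 0.003, 0, 0, 0, 0.036]

```text
t: 14.63
tcp_pos: [475.6, -190.9, 14.4]
orientation: [-0.575, 3.082, 0.001]
wrist_force: [-0.0, -0.6, -0.5]
width: 43.2
gripper_force: 42.2
```

Emit:
drive_tool:
  targets:
    - [0, 0, 0.001, 0, 0, 0, 0.036]
    - [0, 0, 0.001, 0, 0, 0, 0.036]

```text
t: 14.8
tcp_pos: [476.6, -191.3, 13.8]
orientation: [-0.575, 3.08, -0.001]
wrist_force: [0.2, -0.7, 0.1]
width: 43.0
gripper_force: 42.2
```

Emit:
drive_tool:
  targets:
    - [-0.001, 0, 0.001, 0, 0, 0, 0.036]
    - [0, 0, 0, 0, 0, 0, 0.05]
    - [0, 0, 0, 0, 0, 0, 0.058]
    - [0, 0, -0.005, 0, 0, 0, 0.058]
    - [0, 0, -0.03, 0, 0, 0, 0.058]

```text
t: 15.22
tcp_pos: [473.7, -189.6, 43.6]
orientation: [-0.577, 3.087, 0.006]
wrist_force: [-0.8, -0.0, -0.4]
width: 58.1
gripper_force: 0.0
```

Emit:
drive_tool:
  targets:
    - [0, 0, -0.035, 0, 0, 6, 0.072]
    - [0, 0, 0, 0, 0, 6, 0.072]
    - [0, 0, 0, 0, 0, 6, 0.072]
    - [0, 0, 0, 0, 0, 6, 0.072]
    - [0, 0, 0, 0, 0, 6, 0.072]

```text
t: 15.63
tcp_pos: [476.8, -191.0, 83.0]
orientation: [0.25, 3.123, 0.002]
wrist_force: [0.1, 0.9, -0.2]
width: 72.0
gripper_force: 0.0
```

Emit:
drive_tool:
  targets:
    - [-0.0073, 0.0186, 0, 0, 0, 0, 0.072]
    - [-0.0128, 0.0326, 0, 0, 0, 0, 0.072]
    - [-0.0146, 0.0372, 0, 0, 0, 0, 0.072]
    - [-0.0146, 0.0372, 0, 0, 0, 0, 0.072]
    - [-0.0146, 0.0372, 0, 0, 0, 0, 0.072]

```text
t: 16.05
tcp_pos: [565.4, -38.4, 83.7]
orientation: [0.243, 3.124, 0.003]
wrist_force: [0.8, -0.1, 0.3]
width: 72.5
gripper_force: 0.0
```

Emit:
drive_tool:
  targets:
    - [-0.0146, 0.0372, 0, 0, 0, 0, 0.072]
    - [-0.0146, 0.0372, 0, 0, 0, 0, 0.072]
    - [-0.0146, 0.0372, 0, 0, 0, 0, 0.072]
    - [-0.0091, 0.0233, 0, 0, 0, 0, 0.072]
    - [-0.0047, 0.0121, 0, 0, 0, 0, 0.072]

```text
t: 16.47
tcp_pos: [645.5, 99.9, 83.7]
orientation: [0.237, 3.125, 0.004]
wrist_force: [0.3, -0.3, 0.1]
width: 71.8
gripper_force: 0.0
```

Emit:
drive_tool:
  targets:
    - [0, 0, 0, 0, 0, 0, 0.072]
    - [0, 0, 0, 0, 0, 0, 0.072]

```text
t: 16.63
tcp_pos: [643.9, 96.6, 83.5]
orientation: [0.24, 3.126, 0.002]
wrist_force: [-0.8, -0.5, -0.5]
width: 72.0
gripper_force: 0.0
```

```bash
cat >> h.py <<'E'
def hole(z,guess=(643,98)):
    "dark pin hole nearest the guess, at plane z (world)"
    m=optics.camera_model("wrist"); im=optics.grab_frame("wrist"); g=proj(m,[*guess,z])[0]
    b=(im.max(2)<45).astype(np.uint8); n,l,st,c=cv2.connectedComponentsWithStats(b)
    for i in range(1,n):
        w,h,a=st[i,2:]
        if 25<a<900 and .6<w/h<1.6 and np.linalg.norm(c[i]-g)<60: print("hole px",c[i].round(1),"area",a,"guess px",g.round(1),"world",unproj(m,[c[i]],z)[0].round(1))
E
python3 - <<'E'
from h import *
go(643.5,98,5,171.5)
hole(48)
E
```

```text
t 16.63 tcp [643.9  96.6  83.5] F [-0.8 -0.5 -0.5] w 72.0 grip 0.0 yaw 171.2 
 delta [ 1.1  1.2 78.5] turn [ 0.09  0.36 -0.29]
hole px [257.  216.5] area 157 guess px [255.3 214.8] world [644.3  98.9  48. ]
```

Emit:
drive_tool:
  targets:
    - [0, 0.002, 0.03, 0, 0, 0, 0.072]
    - [0, 0, 0.027, 0, 0, 0, 0.072]
    - [0, 0, 0.011, 0, 0, 0, 0.072]
    - [0, 0, 0.006, 0, 0, 0, 0.072]
    - [0, 0, 0.003, 0, 0, 0, 0.072]

```text
t: 17.1
tcp_pos: [644.3, 97.5, 6.2]
orientation: [0.244, 3.126, 0.002]
wrist_force: [-0.1, 0.4, 0.6]
width: 71.8
gripper_force: 0.0
```

Emit:
drive_tool:
  targets:
    - [0, 0, 0.001, 0, 0, 0, 0.072]
    - [0, 0, 0, 0, 0, 0, 0.072]
    - [0, 0, 0, 0, 0, 0, 0.048]
    - [0, 0, 0, 0, 0, 0, 0.048]
    - [0, 0, 0, 0, 0, 0, 0.048]

```text
t: 17.52
tcp_pos: [646.0, 98.8, 7.3]
orientation: [0.241, 3.123, 0.003]
wrist_force: [-1.0, 0.1, 6.5]
width: 54.8
gripper_force: 43.5
```

Emit:
drive_tool:
  targets:
    - [0, 0, 0, 0, 0, 0, 0.048]

```text
t: 17.6
tcp_pos: [646.0, 98.8, 7.3]
orientation: [0.241, 3.123, 0.003]
wrist_force: [-1.1, -1.0, 6.0]
width: 54.7
gripper_force: 43.5
```

Emit:
drive_tool:
  targets:
    - [0, 0, -0.01, 0, 0, 0, 0.048]
    - [0, 0, -0.02, 0, 0, 0, 0.048]
    - [0, 0, -0.025, 0, 0, 0, 0.048]
    - [0.011, -0.01, -0.01, 0, 0, 0, 0.048]
    - [0.022, -0.02, 0, 0, 0, 0, 0.048]

```text
t: 18.02
tcp_pos: [610.9, 75.4, 73.9]
orientation: [0.238, 3.119, 0.005]
wrist_force: [1.0, -0.3, -0.0]
width: 55.0
gripper_force: 42.8
```

Emit:
drive_tool:
  targets:
    - [0.028, -0.0255, 0, 0, 0, 0, 0.048]
    - [0.028, -0.0255, 0, 0, 0, 0, 0.048]
    - [0.028, -0.0255, 0, 0, 0, 0, 0.048]
    - [0.0186, -0.0168, 0, 0, 0, 0, 0.048]
    - [0.0096, -0.0087, 0, 0, 0, 0, 0.048]

```text
t: 18.43
tcp_pos: [478.0, -10.7, 69.9]
orientation: [0.243, 3.126, 0.002]
wrist_force: [-0.1, -0.0, -0.5]
width: 54.7
gripper_force: 42.8
```

Emit:
drive_tool:
  targets:
    - [0, 0, 0, 0, 0, 6.7, 0.048]
    - [0, 0, 0, 0, 0, 6.7, 0.048]
    - [0, 0, 0, 0, 0, 6.7, 0.048]
    - [0, 0, 0, 0, 0, 0, 0.048]
    - [0, 0, 0, 0, 0, 0, 0.048]

```text
t: 18.85
tcp_pos: [481.3, -9.3, 69.7]
orientation: [0.778, 3.036, 0.005]
wrist_force: [0.2, 0.7, -0.3]
width: 55.1
gripper_force: 42.8
```

```bash
python3 - <<'E'
from h import *
go(479.3,-9.2,14.5,151.2)
s=observe(); hole(s["tcp_pos"][2]+40.7,s["tcp_pos"][:2])
im=optics.grab_frame("wrist"); save(im,"w10.png",1.5)
E
```

```text
t 18.85 tcp [481.3  -9.3  69.7] F [ 0.2  0.7 -0.3] w 55.1 grip 42.8 yaw 151.3 
 delta [ 2.2 -1.1 55.2] turn [0.28 0.36 0.06]
hole px [253.  278.6] area 354 guess px [253.8 281. ] world [480.1  -9.  110.4]
```

View pics/w10.png

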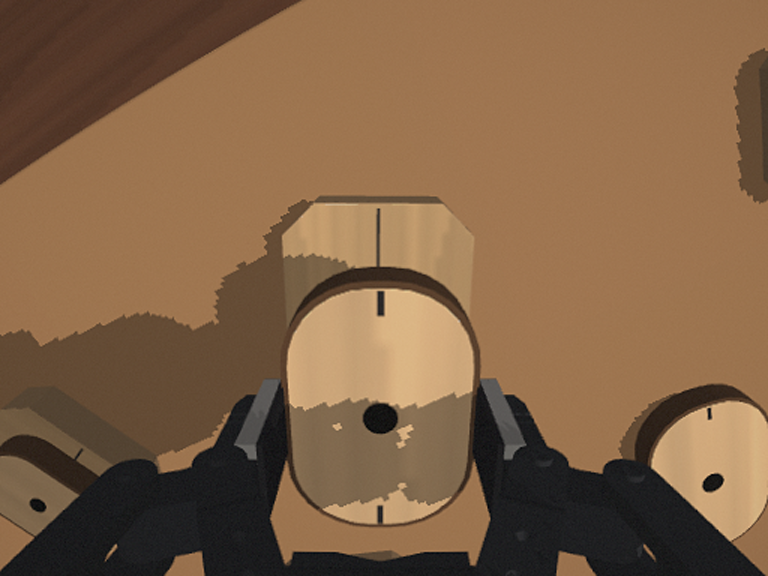

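Emit:
drive_tool:
  targets:
    - [0, 0, 0.02, 0, 0, 0, 0.048]
    - [0, 0, 0.018, 0, 0, 0, 0.048]
    - [0, 0, 0.008, 0, 0, 0, 0.048]
    - [0, 0, 0.005, 0, 0, 0, 0.048]
    - [0, 0, 0.003, 0, 0, 0, 0.048]

```text
t: 19.37
tcp_pos: [480.9, -9.4, 14.8]
orientation: [0.782, 3.037, 0.004]
wrist_force: [-0.4, -0.7, -0.0]
width: 54.9
gripper_force: 42.8
```

Emit:
drive_tool:
  targets:
    - [0, 0, 0.001, 0, 0, 0, 0.048]
    - [0, 0, 0, 0, 0, 0, 0.048]

```text
t: 19.53
tcp_pos: [481.5, -9.4, 14.7]
orientation: [0.783, 3.035, 0.005]
wrist_force: [0.8, 0.3, -0.2]
width: 54.5
gripper_force: 42.8
```

Emit:
drive_tool:
  targets:
    - [0, 0, 0, 0, 0, 0, 0.06]
    - [0, 0, 0, 0, 0, 0, 0.072]
    - [0, 0, 0, 0, 0, 0, 0.072]
    - [0, 0, -0.005, 0, 0, 0, 0.072]
    - [0, 0, -0.03, 0, 0, 0, 0.072]

```text
t: 19.95
tcp_pos: [477.7, -9.5, 46.0]
orientation: [-0.785, -3.041, -0.002]
wrist_force: [-0.1, 0.4, -0.8]
width: 72.2
gripper_force: 0.0
```

Emit:
drive_tool:
  targets:
    - [0, 0, -0.035, 0, 0, -6.5, 0.085]
    - [0, 0, 0, 0, 0, -6.5, 0.085]
    - [0, 0, 0, 0, 0, -6.5, 0.085]
    - [-0.011, 0.01, 0, 0, 0, 0, 0.085]
    - [-0.022, 0.02, 0, 0, 0, 0, 0.085]

```text
t: 20.37
tcp_pos: [517.0, 13.8, 85.8]
orientation: [0.261, 3.123, 0.002]
wrist_force: [-0.4, -0.8, -0.6]
width: 85.0
gripper_force: 0.0
```

Emit:
drive_tool:
  targets:
    - [-0.028, 0.0255, 0, 0, 0, 0, 0.085]
    - [-0.028, 0.0255, 0, 0, 0, 0, 0.085]
    - [-0.028, 0.0255, 0, 0, 0, 0, 0.085]
    - [-0.0186, 0.0168, 0, 0, 0, 0, 0.085]
    - [-0.0096, 0.0087, 0, 0, 0, 0, 0.085]

```text
t: 20.78
tcp_pos: [648.1, 98.9, 85.4]
orientation: [0.255, 3.123, 0.004]
wrist_force: [-0.4, -0.7, -0.0]
width: 85.0
gripper_force: 0.0
```

Emit:
drive_tool:
  targets:
    - [0, 0, 0, 0, 0, 0, 0.085]
    - [0, 0, 0, 0, 0, 0, 0.085]

```text
t: 20.95
tcp_pos: [645.6, 97.2, 85.3]
orientation: [0.257, 3.125, 0.002]
wrist_force: [-0.0, -0.3, -0.3]
width: 85.0
gripper_force: 0.0
```

```bash
python3 - <<'E'
from h import *
go(643.5,99,-8,170.5)
hole(33)
E
```

```text
t 20.95 tcp [645.6  97.2  85.3] F [-0.  -0.3 -0.3] w 85.0 grip 0.0 yaw 170.6 
 delta [ 2.9  1.3 93.3] turn [0.11 0.35 0.1 ]
hole px [255.1 202.9] area 187 guess px [253.9 203.6] world [642.6  98.9  33. ]
```

Emit:
drive_tool:
  targets:
    - [0.004, 0.001, 0.033, 0, 0, 0, 0.085]
    - [0, 0, 0.03, 0, 0, 0, 0.085]
    - [0, 0, 0.013, 0, 0, 0, 0.085]
    - [0, 0, 0.007, 0, 0, 0, 0.085]
    - [0, 0, 0.004, 0, 0, 0, 0.085]

```text
t: 21.42
tcp_pos: [641.1, 97.8, -2.0]
orientation: [0.259, 3.125, 0.002]
wrist_force: [0.1, 0.2, 0.2]
width: 85.2
gripper_force: 0.0
```

Emit:
drive_tool:
  targets:
    - [0, 0, 0.002, 0, 0, 0, 0.085]
    - [0, 0, 0.001, 0, 0, 0, 0.085]
    - [0, 0, 0.001, 0, 0, 0, 0.085]
    - [0, 0, 0, 0, 0, 0, 0.085]

```text
t: 21.75
tcp_pos: [643.1, 98.7, -4.4]
orientation: [0.258, 3.122, 0.003]
wrist_force: [-0.3, -0.7, 0.3]
width: 84.9
gripper_force: 0.0
```

Emit:
drive_tool:
  targets:
    - [0, 0, 0.002, 0, 0, 0, 0.085]
    - [0, 0, 0.001, 0, 0, 0, 0.085]
    - [0, 0, 0, 0, 0, 0, 0.06]
    - [0, 0, 0, 0, 0, 0, 0.06]
    - [0, 0, 0, 0, 0, 0, 0.06]
  newtons: 50

```text
t: 22.17
tcp_pos: [642.9, 98.7, -7.8]
orientation: [0.258, 3.123, 0.003]
wrist_force: [-1.0, -0.7, 3.9]
width: 65.9
gripper_force: 55.9
```

Emit:
drive_tool:
  targets:
    - [0, 0, 0, 0, 0, 0, 0.06]

```text
t: 22.25
tcp_pos: [642.8, 98.7, -7.9]
orientation: [0.258, 3.123, 0.003]
wrist_force: [-0.1, 0.0, 3.2]
width: 66.2
gripper_force: 55.8
```

Emit:
drive_tool:
  targets:
    - [0, 0, -0.01, 0, 0, 0, 0.06]
    - [0, 0, -0.02, 0, 0, 0, 0.06]
    - [0, 0, -0.03, 0, 0, 0, 0.06]
    - [-0.0032, -0.0147, -0.015, 0, 0, 0, 0.06]
    - [-0.0064, -0.0293, 0, 0, 0, 0, 0.06]

```text
t: 22.67
tcp_pos: [646.4, 55.9, 71.4]
orientation: [0.251, 3.118, 0.006]
wrist_force: [1.5, 0.7, -0.2]
width: 65.9
gripper_force: 55.6
```

Emit:
drive_tool:
  targets:
    - [-0.0081, -0.0371, 0, 0, 0, 0, 0.06]
    - [-0.0081, -0.0371, 0, 0, 0, 0, 0.06]
    - [-0.0081, -0.0371, 0, 0, 0, 0, 0.06]
    - [-0.0064, -0.0293, 0, 0, 0, 0, 0.06]
    - [-0.0042, -0.0195, 0, 0, 0, 0, 0.06]

```text
t: 23.08
tcp_pos: [652.0, -113.3, 66.7]
orientation: [0.261, 3.124, 0.001]
wrist_force: [0.4, 1.4, -0.8]
width: 66.6
gripper_force: 55.6
```

Emit:
drive_tool:
  targets:
    - [-0.0023, -0.0107, 0, 0, 0, 0, 0.06]
    - [0, 0, 0, 0, 0, 6, 0.06]
    - [0, 0, 0, 0, 0, 5.7, 0.06]
    - [0, 0, 0, 0, 0, 0, 0.06]
    - [0, 0, 0, 0, 0, 0, 0.06]

```text
t: 23.5
tcp_pos: [652.8, -120.4, 66.5]
orientation: [0.57, 3.083, 0.004]
wrist_force: [0.0, 0.1, -1.4]
width: 66.0
gripper_force: 55.6
```

```bash
python3 - <<'E'
from h import *
go(653.7,-121,14.5,159)
s=observe(); hole(s["tcp_pos"][2]+40.9,s["tcp_pos"][:2])
im=optics.grab_frame("wrist"); save(im,"w11.png",1.5)
E
```

```text
t 23.5 tcp [ 652.8 -120.4   66.5] F [ 0.   0.1 -1.4] w 66.0 grip 55.6 yaw 159.1 
 delta [-0.8 -0.4 52. ] turn [0.21 0.34 0.05]
hole px [253.  282.2] area 482 guess px [253.8 281.3] world [ 653.1 -120.9  107.4]
```

View pics/w11.png

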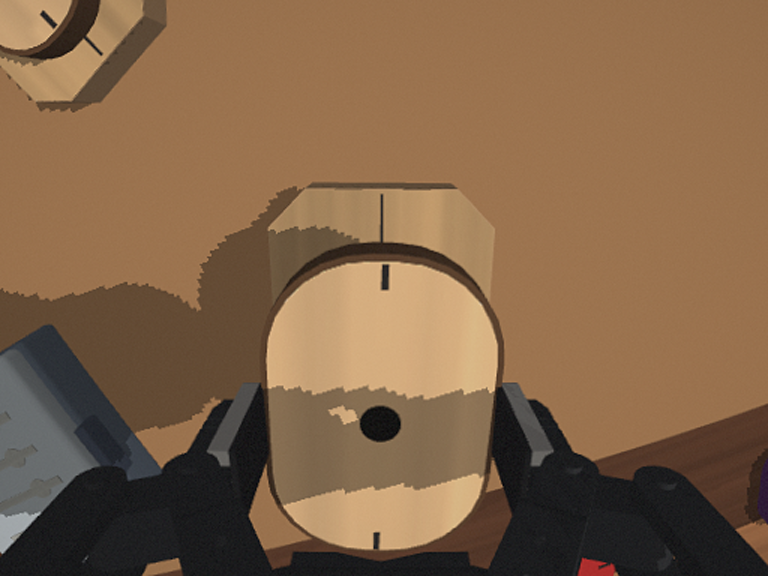

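```bash
python3 - <<'E'
from h import *
m=optics.camera_model("wrist"); s=observe(); Rm=R.from_rotvec(s["orientation"]).as_matrix()
for z in (18,56): print((( unproj(m,np.array([(155,475),(125,435),(50,325)])/1.5,z)-s["tcp_pos"])@Rm).round(0).tolist())
E
```

```text
[[-90.0, -118.0, 49.0], [-66.0, -130.0, 48.0], [-5.0, -157.0, 48.0]]
[[-60.0, -97.0, 10.0], [-40.0, -107.0, 10.0], [10.0, -130.0, 10.0]]
```

Emit:
drive_tool:
  targets:
    - [-0.001, 0, 0.019, 0, 0, 1, 0.06]
    - [0, 0, 0.016, 0, 0, 0, 0.06]
    - [0, 0, 0.008, 0, 0, 0, 0.06]
    - [0, 0, 0.004, 0, 0, 0, 0.06]
    - [0, 0, 0.003, 0, 0, 0, 0.06]

```text
t: 24.02
tcp_pos: [653.9, -121.0, 16.0]
orientation: [0.6, 3.078, 0.004]
wrist_force: [-0.3, -0.6, -0.3]
width: 66.1
gripper_force: 55.6
```

Emit:
drive_tool:
  targets:
    - [0, 0, 0.001, 0, 0, 0, 0.06]
    - [0, 0, 0.001, 0, 0, 0, 0.06]
    - [0, 0, 0, 0, 0, 0, 0.06]

```text
t: 24.27
tcp_pos: [654.6, -121.4, 15.0]
orientation: [0.601, 3.076, 0.004]
wrist_force: [-0.4, 0.8, -0.4]
width: 66.2
gripper_force: 55.6
```

Emit:
drive_tool:
  targets:
    - [0, 0, 0, 0, 0, 0, 0.07]
    - [0, 0, 0, 0, 0, 0, 0.08]
    - [0, 0, 0, 0, 0, 0, 0.08]
    - [0, 0, -0.005, 0, 0, 0, 0.08]
    - [0, 0, -0.03, 0, 0, 0, 0.08]

```text
t: 24.68
tcp_pos: [650.6, -120.8, 44.7]
orientation: [-0.603, -3.081, -0.004]
wrist_force: [0.0, 0.5, -1.0]
width: 79.8
gripper_force: 0.0
```

Emit:
drive_tool:
  targets:
    - [0, 0, -0.04, 0, 0, 0, 0.08]
    - [0.03, 0, -0.025, 0, 0, 0, 0.08]
    - [0.04, 0, -0.01, 0, 0, 0, 0.08]
    - [0.04, 0, 0, 0, 0, 0, 0.08]
    - [0.04, 0, 0, 0, 0, 0, 0.08]

```text
t: 25.1
tcp_pos: [513.8, -64.7, 125.0]
orientation: [0.602, 3.073, 0.004]
wrist_force: [0.1, -0.1, 1.5]
width: 80.1
gripper_force: 0.0
```

Emit:
drive_tool:
  targets:
    - [0.04, 0, 0, 0, 0, 0, 0.08]
    - [0.04, 0, 0, 0, 0, 0, 0.08]
    - [0.04, 0, 0, 0, 0, 0, 0.08]
    - [0.02, 0, 0, 0, 0, 0, 0.08]
    - [0, 0, 0, 0, 0, 0, 0.08]

```text
t: 25.52
tcp_pos: [381.0, -11.1, 123.3]
orientation: [0.6, 3.077, 0.004]
wrist_force: [-0.5, 0.2, -0.4]
width: 80.0
gripper_force: 0.0
```

```bash
python3 - <<'E'
from h import *
s=observe(); print(s["t"],s["tcp_pos"])
im=optics.grab_frame("top"); np.save("t2.npy",im); save(im,"top2.png",3.3,(180,110,420,290))
B={"a":(653.7,-121),"b":(479.3,-9.2),"c":(476.8,-191.3),"d":(491.8,203.6)}
for c in ("top","side"):
    m=optics.camera_model(c); im=optics.grab_frame(c)
    for k,(x,y) in B.items():
        g=proj(m,[x,y,55])[0]; u,v=g.round().astype(int); p=im[v-5:v+6,u-5:u+6].max(2).astype(float)
        w=np.clip(np.median(p)*.75-p,0,None); yy,xx=np.mgrid[-5:6,-5:6]
        if w.sum()>0:
            q=[u+(w*xx).sum()/w.sum(),v+(w*yy).sum()/w.sum()]; print(c,k,(unproj(m,[q],55)[0]-[x,y,55]).round(1),w.max())
E
```

```text
25.5167 [380.99651944 -11.12231843 123.33435942]
top a [ 0.  -1.8  0. ] 120.5
top b [-8.5 -3.6  0. ] 122.5
top c [-0.7 -0.9  0. ] 112.5
top d [-5.2 -5.6  0. ] 45.25
side a [-0.1 -1.4  0. ] 91.5
side b [-0.1 -0.4  0. ] 73.75
side c [-0.9 -0.4  0. ] 84.75
side d [  4.3 -19.9   0. ] 63.75
```

View pics/top2.png

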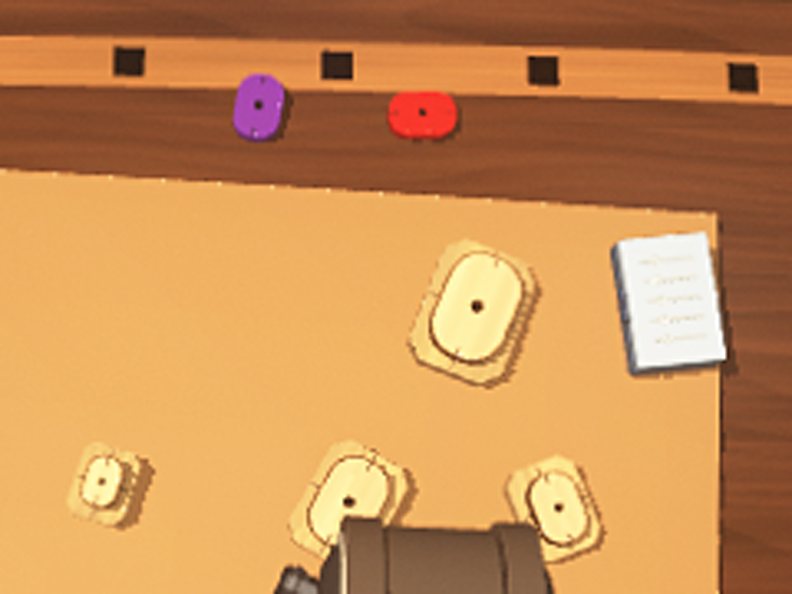

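```bash
python3 - <<'E'
from h import *
m=optics.camera_model("top"); p=unproj(m,[(180+102/3.3,110+481.5/3.3)],55)[0]; print(p)
if np.hypot(*(p[:2]-[492.3,204]))<6: print(order.sign_off())
E
```

```text
[491.72824761 202.09072124  55.        ]
the job is handed in; nothing more can be done
None
```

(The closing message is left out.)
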